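Press the raised tube home in the rack

TASK

Two tubes stand up out of the white rack, one with a plain flat cap and one with an upright fin on its cap. With the fingertips, gently press the raised flat-capped tube straight down until it is fully home, its cap level with those of the tubes that are already home, then withdraw. Leave the fin-capped tube raised, touch none of the other tubes, do not grip or lift anything, and leave the beaker, plate and notebook where they are.

Things in the scene. Friction and masses are not known exactly. Their poses are not given: they have to be found in the camera images.
- rack: White rack, 150 x 220 mm in plan, fixed, its flat deck 94 mm above the bench. Six tubes in two rows of three, 70 mm apart both ways, at (+-35, -70 / 0 / +70) mm from its middle; which is where varies. The caps of tubes that are home have their underside 6 mm above the deck. Origin at the middle of the rack's underside; y along the 220 mm side, z up.
- flat_cap: Screw cap of the tube to press: a plain flat round cap 34 mm across and 14 mm high, blue like all the others. Origin at the centre of the cap's flat top; z up. When the tube is home, this flat top is 114 mm above the bench; it starts 24 to 34 mm higher than that.
- flat (a joint): How far the flat-capped tube stands above home, in m: 0 is home; starts at 0.024 to 0.034. It slides straight up and down with about 2.5 N of friction and stays where left. At 0 it meets the well's cushioned floor, which gives way only above about 4 N, then 1 mm per further 2.5 N, at most 6 mm, and springs back when let go (this joint reads 0 meanwhile).
- finned_cap: Screw cap of the other raised tube: round with an upright grip fin, 30 x 7 mm and 18 mm tall, across its top. The round part is 34 mm across and 14 mm high, blue like all the others. Origin at the centre of the cap's flat top; z up. When the tube is home, this flat top is 114 mm above the bench (the fin's top 18 mm more); it starts 24 to 34 mm higher than that and is to stay so.
- finned (a joint): The same for the fin-capped raised tube, in m; starts between 0.024 and 0.034.
- plain1_cap: Screw cap of one of the four tubes that are already home: a plain flat round cap 34 mm across and 14 mm high, blue like all the others. Origin at the centre of the cap's flat top; z up. When the tube is home, this flat top is 114 mm above the bench.
- plain1 (a joint): The same for this tube, in m; starts at 0 (home).
- plain2_cap: Screw cap of one of the four tubes that are already home: a plain flat round cap 34 mm across and 14 mm high, blue like all the others. Origin at the centre of the cap's flat top; z up. When the tube is home, this flat top is 114 mm above the bench.
- plain2 (a joint): The same for this tube, in m; starts at 0 (home).
- plain3_cap: Screw cap of one of the four tubes that are already home: a plain flat round cap 34 mm across and 14 mm high, blue like all the others. Origin at the centre of the cap's flat top; z up. When the tube is home, this flat top is 114 mm above the bench.
- plain3 (a joint): The same for this tube, in m; starts at 0 (home).
- plain4_cap: Screw cap of one of the four tubes that are already home: a plain flat round cap 34 mm across and 14 mm high, blue like all the others. Origin at the centre of the cap's flat top; z up. When the tube is home, this flat top is 114 mm above the bench.
- plain4 (a joint): The same for this tube, in m; starts at 0 (home).
- beaker: Loose open glass beaker, 54 mm across, 75 mm tall, beside the rack's +y end. Origin at the centre of its underside.
- microplate: Loose white 96-well plate, 86 x 128 x 14.5 mm, beside the rack's -y end. Origin at the centre of its underside.
- notebook: Loose black hardback notebook, 148 x 210 x 20 mm, lying on the rack's far (+x) side. Origin at the centre of its underside.

How it is judged:
By the outcome, as a careful person would: the job done as asked, in the order asked, and still so for the second after the job is handed in, with the robot touching nothing.
It also fails if it takes over 32 s, if anything falls off the work surface, if the arm or the gripper's body presses on something with over 40 N, if the wrist force passes 120 N, or if a joint passes its speed limit or range.

ROBOT

A 6-joint arm with a two-finger parallel gripper is mounted at the origin on the work surface. World frame = base frame: x ahead of the robot, y to its left, z up, the work surface at z = 0. Lengths are in mm, angles in degrees, forces in N, time in s.
With the tool pointing down it reaches from about 275 to 750 mm from the base axis. Payload 10.2 kg.
Tool frame: the origin (TCP) lies at the very end of the fingers, on their centre line; the grasp point (between the pads) lies 19 mm behind it; z points along the fingers, y is the line along which they close (so a half turn about z gives the same grasp; the last joint's range is limited). The gripper opens to 85 mm and grips with 20 to 120 N. Pads are 22 mm wide; open, the fingers measure 114 mm over their backs; the gripper's body (76 mm by 85 mm) begins 54 mm behind the grasp point. The pads swing forward as they close: fully open they stand 13 mm farther back than shut.
Start: joints at [51.944, 17.928, 85.812, -0, 76.261, -12.8], TCP at [224.011, 474.816, 231.294] pointing down, gripper open.
Joint ranges: [-168.41, 168.41], [-55.51, 124.54], [10.69, 146.95], [-70.63, 250.63], [1, 178], [-165.06, 165.06]. Speed limits (degrees/s): [136.94, 136.94, 172.46, 180, 180, 180].

INTERFACE

Orientations are given as [roll, pitch, yaw] about the fixed x, y, z axes, in that order (R = Rz(yaw) Ry(pitch) Rx(roll)).
In Python, from plant import arm, imaging gives the robot as it stands. The module is installed in compiled form; this text tells all that it offers.
- The arm moves only by the shell command python3 -m crank 'ROWS' [FORCE]. ROWS is a JSON object of lists of equal length, an entry for each row: "travel": the shift along the tool's x, y, z in m, a list of three; "rot": the turn, a rotation vector about the tool's x, y, z in degrees, a list of three; "grip": the closure in counts, from 0 (fully open) to 255 (shut). In form: {"travel": [[dx, dy, dz], ...], "rot": [[rx, ry, rz], ...], "grip": [grip, ...]}. A call has 1 to 20 rows; each row shifts and turns the commanded pose from where the row before left it, along the tool's axes as they then stand; what a row does not reach is not made up. A row lasts 1/8 s, in which the tool goes at most 62.5 mm and 10.7 degrees, less where a joint would pass 70% of its speed; a pose out of reach is approached as far as the arm can. A call with a gripper value outside its range is refused whole. The fingers move at their own pace and stop on an object; FORCE is the grip in N (left out, the last holds). Time passes only in rows, so rows that do not move let the fingers close. It gives the time, the measured TCP pose, the force, the opening and the grip force at its end, in the units of the state.
- arm.get_obs(): the state, without advancing time (a new reading comes with each control period).
- imaging.grab_frame(name): name is "side" or "top"; returns a dict with "img" (480x640x3 uint8, red, green, blue), "fx", "fy", "cx", "cy" (pixels), "xyz" and "attitude" of the camera in the world. Camera axes: x right, y up, looking along -z (the intrinsics and any distortion apply to the point x, -y, -z); pixel columns grow to the right and rows downward; lengths in mm; the calibration is good to about 2 mm. A picture is of the moment at which its call begins. There is no depth.
- arm.finish_job(): hands the job in; it is judged then, once.
The state is a dict: "time_s": time; "joint_positions": joint angles; "qvel": joint speeds; "joint_efforts": joint torques, N m; "position": TCP position; "orientation": TCP orientation; "ft_force": force on the tool from outside, world axes, zero at the start; "ft_torque": the same for the moment, N m; "finger_gap": finger opening in mm; "finger_force": force on a finger pad.
Only numpy, scipy, OpenCV 4.12 (cv2) and the standard library are available. Lean on these libraries where they do the work, as an engineer would, in place of code of your own. Each camera call takes 0.05 s, during which the arm holds its last target. There are 200 camera calls.

## Working session

There is one attempt and no reset: what is moved stays moved. The work goes in short steps, Python scripts to look and compute and a shell command to move; the robot and the scene stay as the last step left them, time stands still between calls to the robot, and variables do not carry over. Pictures are saved under pics/ and viewed, at most 10 in all, crops included, and the job is handed in when it is done.

```bash
mkdir -p pics; python3 - <<'E'
from plant import arm, imaging
import cv2
for n in("side","top"):
    f=imaging.grab_frame(n); cv2.imwrite(f"pics/{n}0.png",f["img"][:,:,::-1])
    print({k:v for k,v in f.items() if k!="img"})
print(arm.get_obs())
E
```

```text
{'fx': 511.9564652020916, 'fy': 511.9564652020916, 'cx': 315.31587784681636, 'cy': 244.355847127612, 'xyz': array([  31.39239634, -590.91528903,  618.69938053]), 'attitude': array([ 58.6140852 ,   1.45531612, -42.20495801])}
{'fx': 455.0906084030066, 'fy': 455.0906084030066, 'cx': 322.6998725667143, 'cy': 235.76270893426664, 'xyz': array([ 514.64263789,   49.950081  , 1033.8898514 ]), 'attitude': array([  6.31172753,   0.65265502, -89.24608418])}
{'time_s': 0.1, 'joint_positions': array([ 5.19431762e+01,  1.79556553e+01,  8.58487996e+01,  1.30580408e-03,
        7.62615141e+01, -1.27979031e+01]), 'qvel': array([-0.0272793 , -0.06398277, -0.12365257,  0.0262481 ,  0.02956799,
        0.01599854]), 'joint_efforts': array([ 1.62403325e-03, -4.12908447e+01, -2.60139620e+01, -2.21361615e-04,
        3.08951014e-03,  4.04997593e-05]), 'position': array([223.86901886, 474.6265489 , 230.80314284]), 'orientation': array([-1.79935951e+02, -1.58495614e-02,  1.54740760e+02]), 'ft_force': array([ 0.59664326, -0.11914163, -0.78210804]), 'ft_torque': array([-0.02184034,  0.0017449 , -0.04548953]), 'finger_force': 0.0, 'finger_gap': 85.3168941054441}
```

View pics/side0.png

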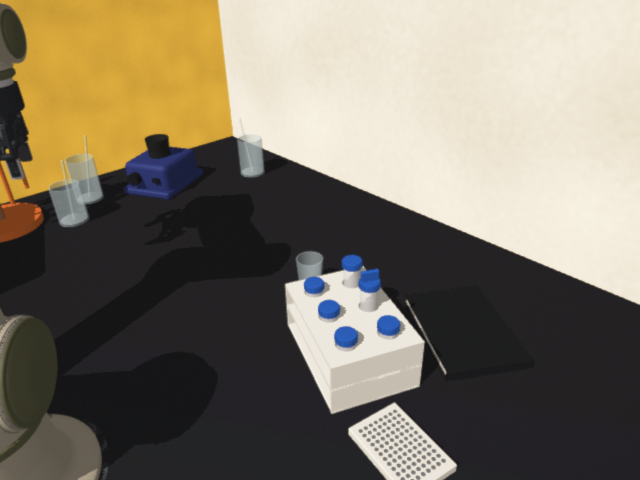

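View pics/top0.png

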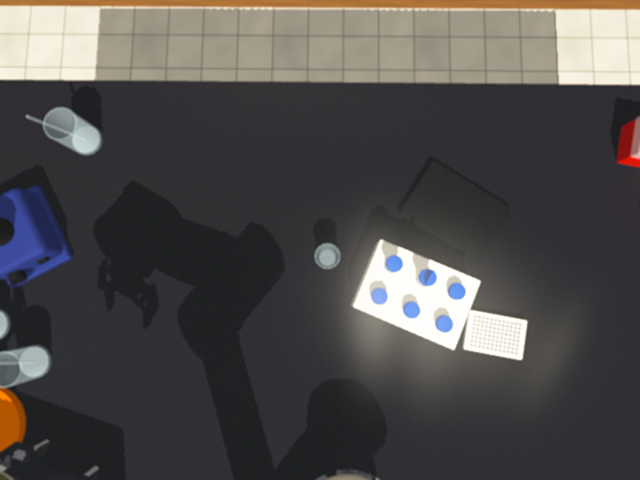

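The side view shows the raised flat cap at about (352,263) and the finned one at (370,283). In the top view they are at (394,264) and (428,277); the other four caps are home.

```bash
cat > h.py <<'E'
import numpy as np, cv2
from scipy.spatial.transform import Rotation as R
from plant import arm, imaging
def ray(f,u,v):
    d=np.array([(u-f["cx"])/f["fx"],-(v-f["cy"])/f["fy"],-1.])
    return R.from_euler("xyz",f["attitude"],degrees=True).apply(d)
def onz(f,u,v,z):
    d=ray(f,u,v); return f["xyz"]+d*(z-f["xyz"][2])/d[2]
def blobs(f,box):
    h=cv2.cvtColor(f["img"],cv2.COLOR_RGB2HSV); m=cv2.inRange(h,(100,120,60),(130,255,255))
    k=np.zeros_like(m); x0,y0,x1,y1=box; k[y0:y1,x0:x1]=255
    n,_,s,c=cv2.connectedComponentsWithStats(m&k)
    return [(c[i],s[i]) for i in range(1,n) if s[i][4]>40]
def tri(f,p,g,q):
    a,b=ray(f,*p),ray(g,*q); t=np.linalg.lstsq(np.c_[a,-b],g["xyz"]-f["xyz"],rcond=None)[0]
    A,B=f["xyz"]+a*t[0],g["xyz"]+b*t[1]; return (A+B)/2,np.linalg.norm(A-B)
E
python3 - <<'E'
from h import *
np.set_printoptions(precision=1,suppress=True)
t=imaging.grab_frame("top");s=imaging.grab_frame("side")
for c,st in blobs(t,(340,230,490,350)): print("top",c,st,onz(t,*c,112),onz(t,*c,140))
for c,st in blobs(s,(280,230,430,410)): print("side",c,st,onz(s,*c,109))
cv2.imwrite("pics/crop0.png",np.hstack([cv2.resize(t["img"][235:335,355:475],(400,333),interpolation=2),cv2.resize(s["img"][245:345,300:420],(400,333),interpolation=2)])[:,:,::-1])
E
```

```text
top [393.9 263.2] [387 256  15  15 182] [562.5 -82.9 112. ] [561.  -78.8 140. ]
top [427.7 277.9] [420 270  16  15 140] [ 533.8 -150.6  112. ] [ 533.2 -144.5  140. ]
top [456.7 290.9] [450 284  15  15 183] [ 508.4 -208.4  112. ] [ 508.6 -200.5  140. ]
top [411.3 309.7] [404 303  15  14 169] [ 470.1 -117.2  112. ] [ 471.4 -112.1  140. ]
top [444.1 323.7] [437 317  15  15 176] [ 443.4 -182.1  112. ] [ 445.5 -175.   140. ]
side [351.3 262.1] [341 254  22  17 306] [588.2 -54.4 109. ]
side [369.9 280.1] [359 268  22  24 437] [ 570.9 -115.5  109. ]
side [313.6 284.8] [304 277  20  17 273] [492.9 -58.5 109. ]
side [328.7 308.9] [318 300  22  19 319] [ 466.6 -123.3  109. ]
side [388.2 325.1] [377 316  23  19 364] [ 504.5 -214.1  109. ]
side [345.7 336.5] [335 327  23  20 385] [ 440.2 -187.7  109. ]
```

View pics/crop0.png

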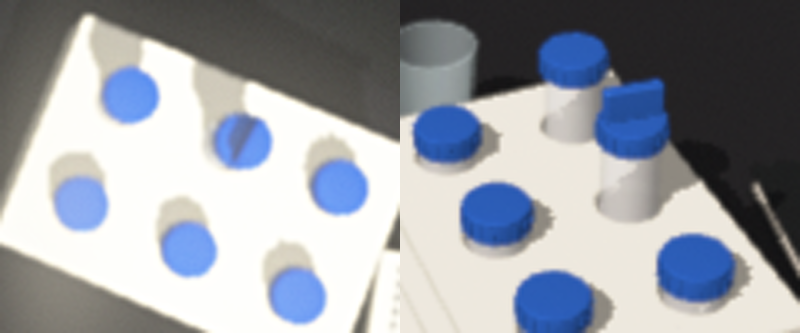

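```bash
python3 -m crank '{"travel":[[0,0,0],[0,0,0],[0,0,0],[0,0,0],[0,0,0],[0,0,0],[0,0,0],[0,0,0],[0,0,0],[0,0,0]],"rot":[[0,0,9.6],[0,0,9.6],[0,0,9.6],[0,0,9.6],[0,0,9.6],[0,0,9.6],[0,0,9.6],[0,0,9.6],[0,0,9.6],[0,0,0]],"grip":[255,255,255,255,255,255,255,255,255,255]}' 20
python3 - <<'E'
from h import *
o=arm.get_obs(); d=R.from_euler("xyz",o["orientation"],degrees=True).inv().apply(np.array([559,-81,215])-o["position"])
print(o["time_s"],o["position"],o["orientation"],o["joint_positions"],d, d/12)
E
```

```text
time_s: 1.45
position: [223.9, 474.7, 231.1]
orientation: [-180.0, 0.0, 68.4]
ft_force: [-0.5, 0.7, -0.5]
finger_gap: 0.2
finger_force: 0.0
1.45 [223.94227659 474.74211673 231.14893423] [-1.79992331e+02  2.37199892e-02  6.84311032e+01] [5.19450161e+01 1.79353630e+01 8.58237677e+01 6.40661435e-04
 7.62657904e+01 7.35137623e+01] [-393.64637284  515.89966988   16.2428499 ] [-32.8038644   42.99163916   1.35357082]
```

```bash
python3 -m crank '{"travel":[[-0.0328,0.043,0],[-0.0328,0.043,0],[-0.0328,0.043,0],[-0.0328,0.043,0],[-0.0328,0.043,0],[-0.0328,0.043,0],[-0.0328,0.043,0],[-0.0328,0.043,0],[-0.0328,0.043,0],[-0.0328,0.043,0],[-0.0328,0.043,0],[-0.0328,0.043,0],[0,0,0.02],[0,0,0.02],[0,0,0]],"rot":[[0,0,0],[0,0,0],[0,0,0],[0,0,0],[0,0,0],[0,0,0],[0,0,0],[0,0,0],[0,0,0],[0,0,0],[0,0,0],[0,0,0],[0,0,0],[0,0,0],[0,0,0]],"grip":[255,255,255,255,255,255,255,255,255,255,255,255,255,255,255]}'
python3 - <<'E'
from h import *
o=arm.get_obs(); print(o["position"],o["orientation"])
t=imaging.grab_frame("top");s=imaging.grab_frame("side")
cv2.imwrite("pics/crop1.png",np.hstack([cv2.resize(t["img"][215:335,345:465],(400,400),interpolation=2),cv2.resize(s["img"][180:300,300:420],(400,400),interpolation=2)])[:,:,::-1])
E
```

```text
time_s: 3.32
position: [557.7, -81.3, 190.1]
orientation: [-179.8, 0.0, 68.5]
ft_force: [0.4, 1.0, -0.3]
finger_gap: 0.2
finger_force: 0.0
[557.73632878 -81.28001155 190.05415173] [-1.79825959e+02  1.61627354e-03  6.85039257e+01]
```

View pics/crop1.png

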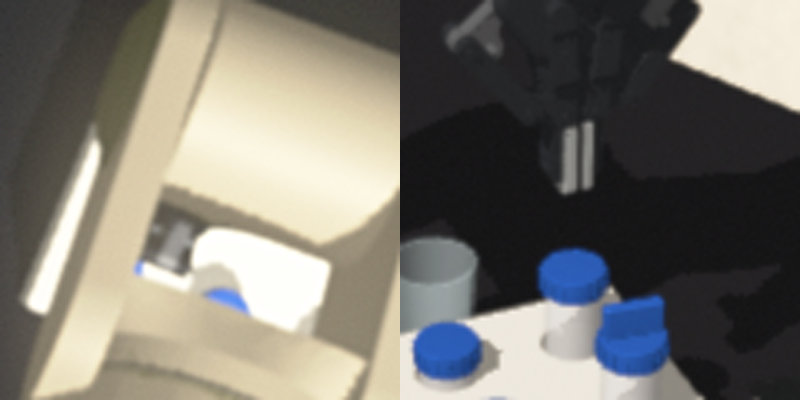

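The side crop shows the shut fingertips at about full-image (351.6,237), laterally over the flat cap (351.9,262). The top view is hidden by the arm. I'll use the known TCP to gauge each camera's bias.

```bash
python3 - <<'E'
from h import *
np.set_printoptions(precision=1,suppress=True)
s=imaging.grab_frame("side")
p=arm.get_obs()["position"]
def proj(P):
    c=R.from_euler("xyz",s["attitude"],degrees=True).inv().apply(P-s["xyz"]); return np.array([s["cx"]-s["fx"]*c[0]/c[2],s["cy"]+s["fy"]*c[1]/c[2]])
print("tcp px",p,proj(p))
# home caps: mid of visible blob ~ project of centre at z 109 ; raised flat
for q in ((313.6,284.8),(328.7,308.9),(388.2,325.1),(345.7,336.5)): print(onz(s,*q,109))
for z in (138,142,148): print(z,proj(np.array([561,-79,z-5])),proj(np.array([557,-84,z-5])))
c=s["img"][225:250,335:370]; g=c.max(2); print((g>100).nonzero()[0].max()+225); ys,xs=(g>100).nonzero(); print([(r+225,xs[ys==r].min()+335,xs[ys==r].max()+335) for r in sorted(set(ys))][-8:])
E
```

```text
tcp px [558.7 -81.4 192.3] [351.1 233.3]
[492.8 -58.5 109. ]
[ 466.6 -123.4  109. ]
[ 504.4 -214.1  109. ]
[ 440.  -187.7  109. ]
138 [350.7 262.2] [351.1 264.3]
142 [350.7 260.3] [351.1 262.3]
148 [350.7 257.3] [351.2 259.4]
236
[(np.int64(229), np.int64(349), np.int64(357)), (np.int64(230), np.int64(349), np.int64(357)), (np.int64(231), np.int64(349), np.int64(357)), (np.int64(232), np.int64(349), np.int64(357)), (np.int64(233), np.int64(349), np.int64(357)), (np.int64(234), np.int64(349), np.int64(357)), (np.int64(235), np.int64(348), np.int64(356)), (np.int64(236), np.int64(349), np.int64(351))]
```

```bash
python3 -m crank '{"travel":[[0,0,0.02],[0,0,0.018],[0,0,0.004],[0,0,0.004],[0,0,0.004],[0,0,0.004],[0,0,0]],"rot":[[0,0,0],[0,0,0],[0,0,0],[0,0,0],[0,0,0],[0,0,0],[0,0,0]],"grip":[255,255,255,255,255,255,255]}'
python3 - <<'E'
from h import *
s=imaging.grab_frame("side")
cv2.imwrite("pics/crop2.png",cv2.resize(s["img"][200:320,290:430],(700,600),interpolation=2)[:,:,::-1])
E
```

```text
time_s: 4.35
position: [558.3, -81.4, 137.2]
orientation: [-180.0, 0.0, 68.3]
ft_force: [0.1, -0.0, -0.0]
finger_gap: 0.1
finger_force: 0.0
```

View pics/crop2.png

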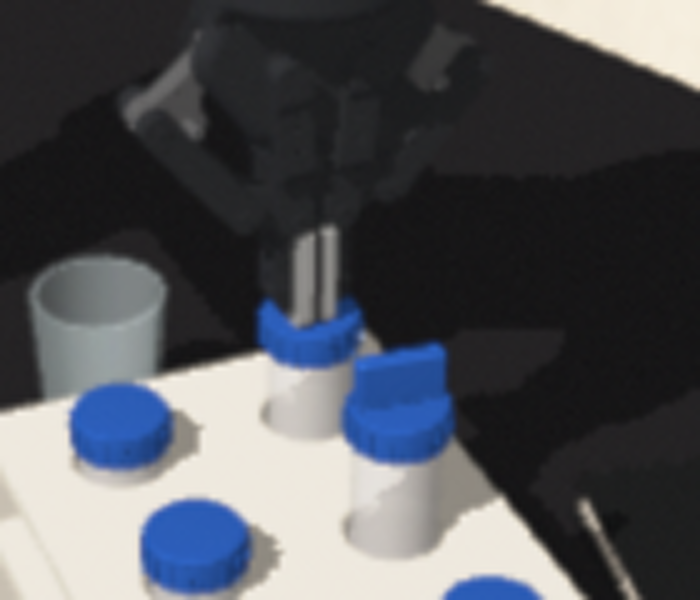

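The tips overlay the near half of the flat cap, with their near corner just short of its front rim (crop (315,325)). That fits a centred tool about to make contact. I'll keep descending gently.

```bash
python3 -m crank '{"travel":[[0,0,0.002],[0,0,0.002],[0,0,0]],"rot":[[0,0,0],[0,0,0],[0,0,0]],"grip":[255,255,255]}'
python3 -m crank '{"travel":[[0,0,0.002],[0,0,0.002],[0,0,0]],"rot":[[0,0,0],[0,0,0],[0,0,0]],"grip":[255,255,255]}'
python3 - <<'E'
from h import *
s=imaging.grab_frame("side")
print([(c,st) for c,st in blobs(s,(280,230,430,410))][:3])
print(arm.get_obs()["ft_force"])
E
```

```text
time_s: 4.78
position: [558.2, -81.4, 133.1]
orientation: [-180.0, -0.0, 68.3]
ft_force: [0.0, -0.0, -0.1]
finger_gap: -0.0
finger_force: 0.1
time_s: 5.15
position: [558.2, -81.4, 129.0]
orientation: [-180.0, 0.0, 68.3]
ft_force: [-0.4, 0.4, 0.1]
finger_gap: -0.2
finger_force: 0.0
[(array([364.24050633, 277.19462025]), array([341, 263,  40,  29, 632], dtype=int32)), (array([313.63602941, 284.79779412]), array([304, 277,  20,  17, 272], dtype=int32)), (array([328.625   , 308.884375]), array([318, 300,  22,  19, 320], dtype=int32))]
[-0.62043832  0.01987254  0.57056753]
```

```bash
python3 - <<'E'
from h import *
s=imaging.grab_frame("side")
cv2.imwrite("pics/crop3.png",cv2.resize(s["img"][220:320,300:420],(720,600),interpolation=2)[:,:,::-1])
E
```

```text
(no output)
```

View pics/crop3.png

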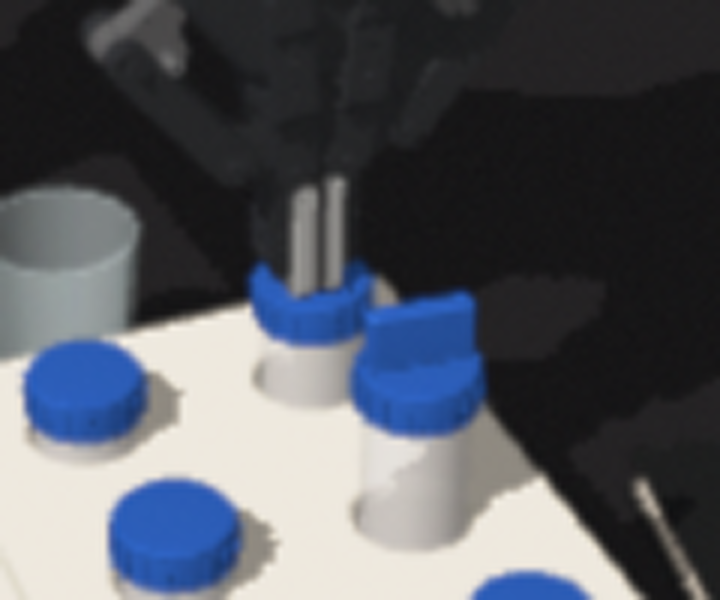

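The flat cap is moving down with the fingertips (tube now shorter, cap at crop (310,300)), and the finned tube is unchanged. Continuing.

```bash
python3 -m crank '{"travel":[[0,0,0.002],[0,0,0.002],[0,0,0.002],[0,0,0.002],[0,0,0.002],[0,0,0.002],[0,0,0]],"rot":[[0,0,0],[0,0,0],[0,0,0],[0,0,0],[0,0,0],[0,0,0],[0,0,0]],"grip":[255,255,255,255,255,255,255]}'
python3 -m crank '{"travel":[[0,0,0.001],[0,0,0.001],[0,0,0]],"rot":[[0,0,0],[0,0,0],[0,0,0]],"grip":[255,255,255]}'
```

```text
time_s: 6.12
position: [558.2, -81.4, 117.0]
orientation: [-180.0, 0.0, 68.3]
ft_force: [0.9, -0.5, -0.9]
finger_gap: -0.3
finger_force: 0.0
time_s: 6.5
position: [558.3, -81.4, 115.2]
orientation: [-180.0, 0.0, 68.3]
ft_force: [-0.7, -0.8, 0.8]
finger_gap: -0.1
finger_force: 0.5
```

```bash
python3 -m crank '{"travel":[[0,0,0.001],[0,0,0]],"rot":[[0,0,0],[0,0,0]],"grip":[255,255]}'
python3 -m crank '{"travel":[[0,0,0.001],[0,0,0]],"rot":[[0,0,0],[0,0,0]],"grip":[255,255]}'
```

```text
time_s: 6.75
position: [558.3, -81.4, 114.2]
orientation: [-180.0, -0.0, 68.3]
ft_force: [-0.5, -0.2, 1.4]
finger_gap: 0.2
finger_force: 0.6
time_s: 7.0
position: [558.5, -81.5, 113.5]
orientation: [180.0, 0.0, 68.3]
ft_force: [-0.8, 0.6, 4.6]
finger_gap: 0.1
finger_force: 2.3
```

```bash
python3 -m crank '{"travel":[[0,0,0.001],[0,0,0]],"rot":[[0,0,0],[0,0,0]],"grip":[255,255]}'
```

```text
time_s: 7.25
position: [558.6, -81.5, 112.7]
orientation: [180.0, -0.0, 68.3]
ft_force: [-0.5, -0.1, 6.7]
finger_gap: 0.3
finger_force: 3.3
```

Floor contact is confirmed: 6.7 N at z 112.7. Next I'll withdraw straight up and clear the top camera's view.

```bash
python3 -m crank '{"travel":[[0,0,-0.002],[0,0,-0.005],[0,0,-0.02],[0,0,-0.03],[0,0,-0.03],[0,0,-0.03],[0,0,0],[0.04,-0.04,0],[0.04,-0.04,0],[0.04,-0.04,0],[0.04,-0.04,0],[0.04,-0.04,0],[0,0,0],[0,0,0]],"rot":[[0,0,0],[0,0,0],[0,0,0],[0,0,0],[0,0,0],[0,0,0],[0,0,0],[0,0,0],[0,0,0],[0,0,0],[0,0,0],[0,0,0],[0,0,0],[0,0,0]],"grip":[255,255,255,255,255,255,255,255,255,255,255,255,255,255]}'
python3 - <<'E'
from h import *
s=imaging.grab_frame("side")
for c,st in blobs(s,(280,230,430,410)): print(c,st,onz(s,*c,109))
cv2.imwrite("pics/crop4.png",cv2.resize(s["img"][220:380,280:440],(600,600),interpolation=2)[:,:,::-1])
E
```

```text
time_s: 9.0
position: [446.2, 178.0, 228.6]
orientation: [-180.0, 0.0, 68.4]
ft_force: [0.8, 0.1, -0.7]
finger_gap: -0.1
finger_force: 0.0
[362.82926829 278.43328551] [342 267  39  25 697] [ 565.93875992 -103.70748872  109.        ]
[313.57664234 284.77737226] [304 277  20  17 274] [492.85259928 -58.4227176  109.        ]
[328.65517241 308.86833856] [318 300  22  19 319] [ 466.55505139 -123.25312078  109.        ]
[388.24175824 325.08516484] [377 316  23  19 364] [ 504.45896912 -214.10927572  109.        ]
[345.74545455 336.46233766] [335 327  23  20 385] [ 440.15406377 -187.6813399   109.        ]
```

View pics/crop4.png

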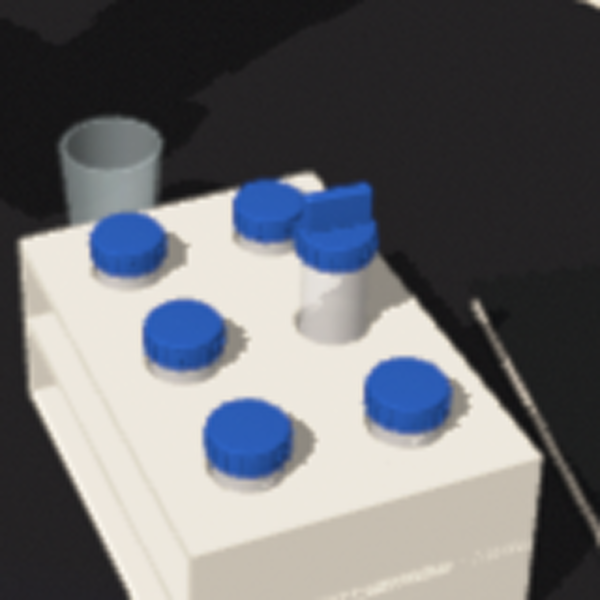

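The flat cap (crop (268,215)) is now level with the home caps. The finned tube is still raised, the other tubes haven't moved, and the arm is clear. Handing in.

```bash
python3 -c "
from plant import arm
print(arm.finish_job())"
```

```text
the job is handed in; nothing more can be done
None
```

I pressed the flat-capped tube fully home (floor felt at 6.7 N), its cap level with the others in the last side view; the finned tube is still raised, the arm is clear, and the job is handed in.

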